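# Nest the popcorn tubs under the supply-room shelf

## Task

Put the popcorn tubs away in size order: first nest the red medium tub in the yellow large tub that stands under the edge of the shelf, then nest the white small tub in the red one, each resting fully home and upright. Set each tub down gently rather than dropping or ramming it, leave the large tub where it stands, and do not knock the shelf or move the tin, the snack box or the stapler.

Things in the scene. Friction and masses are not known exactly. Their poses are not given: they have to be found in the camera images.
- shelf: fixed beige bridge shelf, open front and back. Origin on the table under the middle of its front edge; x level from that edge inward (away from robot), y along the edge, z up. Board x 0 to 90, 680 long, 18 thick, underside 400 up; boxes to 50 high on its ends. Uprights at y -330, +330. The board overhangs the large tub's centre: a hand pointing straight down strikes it, lean it back about 35 deg
- large_tub: loose yellow round tub, 0.4 kg, 80 high, outside diameter 74 at foot, 94 at rim, wall 4 (mouth 86), upright, its centre 6 to 16 behind the shelf's front edge. Origin: centre of underside, z up. Its grey false bottom is set anywhere from 12 to 36 above the underside: not told, feel for it. It does not yield to pushes under 30 N. Inside diameter there 68 to 75
- medium_tub: loose red round tub, about 0.16 kg, 110 high, outside diameter 64 at foot, 69 at rim, wall 4 (mouth 61), floor 12 thick, standing upright. Origin: centre of underside, z up. Nested, it rests on the large tub's false bottom, its rim 42 to 66 above the large tub's rim, so grip it across the outside near the rim
- small_tub: loose white round tub, about 0.12 kg, 136 high, outside diameter 49 at foot, 53 at rim, wall 4, standing upright. Origin: centre of underside, z up. Nested, it rests on the medium tub's inner floor (12 above that tub's underside, 56 inside diameter), its rim 38 above the medium tub's rim; grip it across the outside near the rim
- tin: bystander: closed metal can, 64 diameter, 100 high, upright on the table; origin at the centre of its underside. The medium tub, the small tub and the tin stand in three places that are swapped at random
- snack_box: bystander: yellow snack carton 60 x 100 x 120 high (x, y, z); origin at the centre of its underside
- stapler: bystander: black stapler 140 long (x) x 36 wide x 60 high; origin at the centre of its underside

How it is judged:
By the outcome, as a careful person would: the job done as asked, in the order asked, and still so for the second after the job is handed in, with the robot touching nothing.
It also fails if it takes over 72 s, if anything falls off the work surface, if the arm or the gripper's body presses on something with over 40 N, if the wrist force passes 120 N, or if a joint passes its speed limit or range.

## Robot

A 6-joint arm with a two-finger parallel gripper is mounted at the origin on the work surface. World frame = base frame: x ahead of the robot, y to its left, z up, the work surface at z = 0. Lengths are in m, angles in rad, forces in N, time in s.
With the tool pointing down it reaches from about 0.275 to 0.875 m from the base axis. Payload 12.5 kg.
Tool frame: the origin (TCP) lies at the very end of the fingers, on their centre line; the grasp point (between the pads) lies 19 mm behind it; z points along the fingers, y is the line along which they close (so a half turn about z gives the same grasp; the last joint's range is limited). The gripper opens to 85 mm and grips with 20 to 120 N. Pads are 22 mm wide; open, the fingers measure 114 mm over their backs; the gripper's body (76 mm by 85 mm) begins 54 mm behind the grasp point. The pads swing forward as they close: fully open they stand 13 mm farther back than shut.
Start: joints at [-1.199, 0.351, 1.652, -0, 1.139, -0.085], TCP at [0.243, -0.494, 0.231] pointing down, gripper open.
Joint ranges: [-2.75, 2.75], [-0.79, 2.1], [0.01, 2.65], [-1.57, 4.71], [0.07, 3.14], [-2.87, 2.87]. Speed limits (rad/s): [2.22, 2.22, 2.79, 3.14, 3.14, 3.14].

## Interface

Orientations are given as a 3x3 rotation matrix whose columns are the frame's x, y, z axes.
In Python, from bench import manip gives the robot as it stands. Calls block until the motion is done:
- manip.move_ptp(position, orientation): joint-space move of the TCP to a pose.
- manip.move_l(position, attitude=None, max_speed=0.15): straight line of the TCP; attitude=None keeps the orientation; max_speed is the mean speed in m/s.
- manip.move_j(angles): joint-space move.
- manip.set_gripper(opening, effort=None): opening from 0.0 (shut) to 1.0 (fully open); effort is the grip in N (None keeps the last); returns when the fingers have stopped.
- manip.dwell(seconds).
- manip.inverse_kinematics(position, orientation): joint angles nearest the present ones, or None.
- manip.grab_frame(name): name is "side" or "top"; returns (picture, depth): 400x640x3 uint8, red, green, blue; 400x640 float32, m along the optical axis (not along the pixel's ray), 0 where there is no reading.
- manip.get_calibration(name): a dict with "camera_matrix" (3x3 intrinsics, pixels), "R" (3x3) and "t" (3): a world point X has camera coordinates R X + t. Camera axes: x right, y down, z forward; pixel columns grow to the right and rows downward; lengths in m; the calibration is good to about 2 mm. A picture is of the moment at which its call begins. get_calibration takes no time and is no camera call.
A pose or a line that the arm cannot do raises manip.Unreachable and nothing moves.
- manip.sign_off(): hands the job in; it is judged then, once.
Trained networks look in the newest picture that a camera, given by its name, has taken for a name from the list of things; names that differ only in an ending like _2 or _b are one class to them, and where a whole thing is asked for, a point or a joint stands for the part that bears it (a point fixed in the world has none). Each returns a list of dicts, best first, with "confidence" (0 to 1); they miss things now and then, are a little off and sometimes report something else, mostly with a low value. They report only what shows in the picture. A call takes as long as a camera call.
- manip.look_for(camera, name): "at" ([x, y, z] in m, in world coordinates, good to about 4 mm: the middle of the surface that is visible of it).
Readings, each from a call of its own:
- manip.current_time(): time.
- manip.current_qpos(): joint angles.
- manip.current_joint_vel(): joint speeds.
- manip.current_joint_torque(): joint torques, N m.
- manip.current_ee_pos(): TCP position.
- manip.current_tcp_rot(): TCP orientation.
- manip.current_force(): force on the tool from outside, world axes, zero at the start.
- manip.current_ft_torque(): the same for the moment, N m.
- manip.current_grip_width(): opening from 0.0 (shut) to 1.0 (fully open).
- manip.current_grip_force(): force on a finger pad.
Only numpy, scipy, OpenCV 4.12 (cv2) and the standard library are available. Lean on these libraries where they do the work, as an engineer would, in place of code of your own. Each camera call takes 0.05 s, during which the arm holds its last target. There are 200 camera calls.

## Working session

There is one attempt and no reset: what is moved stays moved. The work goes in short steps, each a Python script; the robot and the scene stay as the last script left them, time stands still between calls to the robot, and variables do not carry over. Pictures are saved under pics/ and viewed, at most 10 in all, crops included, and the job is handed in when it is done.

```bash
mkdir -p pics; ls
cat > h.py <<'E'
import numpy as np, cv2
from bench import manip as m
def cloud(name):
    p,d=m.grab_frame(name); c=m.get_calibration(name); K=np.array(c["camera_matrix"]);R=np.array(c["R"]);t=np.array(c["t"])
    v,u=np.mgrid[0:400,0:640]
    X=np.stack([(u-K[0,2])/K[0,0]*d,(v-K[1,2])/K[1,1]*d,d],-1)
    W=(X-t)@R
    W[d==0]=np.nan
    return p,W
E
python3 - <<'E'
from h import *
for n in ("side","top"):
    p,W=cloud(n); cv2.imwrite(f"pics/{n}0.png",p[:,:,::-1]); np.save(n+"W.npy",W); np.save(n+"P.npy",p)
    c=m.get_calibration(n); print(n,"cam at",-np.array(c["R"]).T@np.array(c["t"]))
    for o in ("shelf","large_tub","medium_tub","small_tub","tin","snack_box","stapler"):
        print(o,[(np.round(r["at"],3).tolist(),round(r["confidence"],2)) for r in m.look_for(n,o)[:2]])
E
```

```text
pics
side cam at [0.47102419 0.81673256 0.7971878 ]
shelf [([0.69, 0.374, 0.414], 0.57)]
large_tub [([0.667, 0.029, 0.051], 0.62)]
medium_tub []
small_tub [([0.484, -0.163, 0.096], 0.71)]
tin [([0.513, 0.248, 0.084], 0.88)]
snack_box [([0.43, 0.48, 0.124], 0.67)]
stapler [([0.474, -0.46, 0.038], 0.57)]
top cam at [ 0.43216389 -0.0212054   1.04597589]
shelf [([0.696, 0.079, 0.42], 0.93)]
large_tub [([0.676, 0.029, 0.036], 0.96)]
medium_tub [([0.448, -0.023, 0.012], 0.73)]
small_tub []
tin [([0.514, 0.219, 0.102], 0.94)]
snack_box [([0.427, 0.426, 0.122], 0.72)]
stapler [([0.472, -0.462, 0.053], 0.74)]
```

View pics/side0.png

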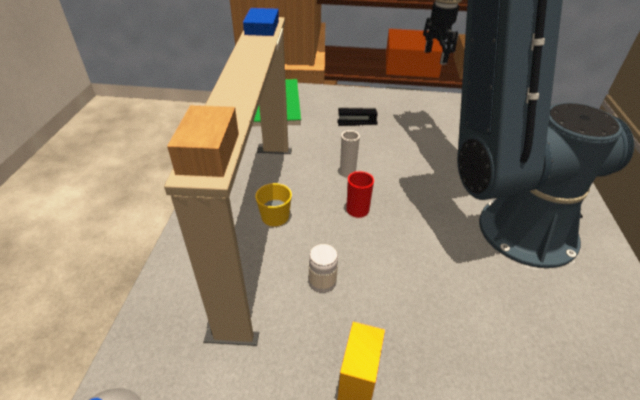

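View pics/top0.png

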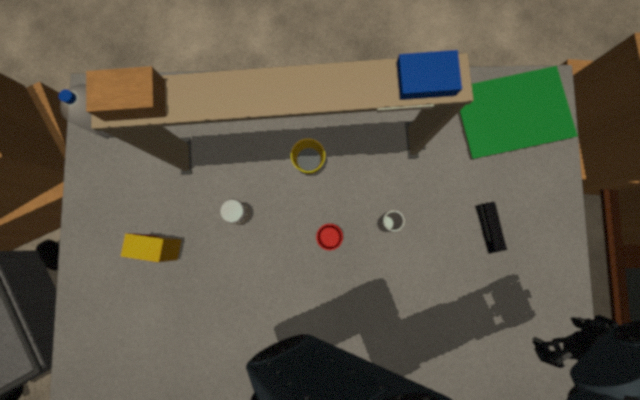

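The side view shows the red tub at (360,195), the white one at (349,152), the yellow one at (274,203) and the tin at (322,268). The top view shows the rims at red (330,237), white (393,221) and yellow (308,156), and the shelf's front edge along row ~118. Next I'll fit the rims and the shelf edge.

```bash
cat > fit.py <<'E'
from h import *
from scipy.optimize import least_squares
def rim(W,c,h,r,band=0.008,win=0.06,rt=0.012):
    P=W.reshape(-1,3); c=np.array(c)
    s=P[(np.linalg.norm(P[:,:2]-c,axis=1)<win)&(abs(P[:,2]-h)<band)]
    f=lambda q:np.linalg.norm(s[:,:2]-q[:2],axis=1)-r
    q=least_squares(f,c,loss='soft_l1',f_scale=0.003).x
    e=f(q); return q.round(4),len(s),round(float(np.sqrt(np.mean(e**2))),4),round(float(np.median(s[:,2])),4)
if __name__=="__main__":
    for n in ("side","top"):
        W=np.load(n+"W.npy")
        for k,c,h,r in (("large",(.675,.029),.08,.045),("med",(.448,-.023),.11,.0325),("small",(.484,-.163),.136,.0245)):
            try: print(n,k,rim(W,c,h,r))
            except Exception as e: print(n,k,e)
    W=np.load("topW.npy"); P=W.reshape(-1,3)
    s=P[(abs(P[:,2]-.418)<.012)&(abs(P[:,1]-0.08)<.3)&(abs(P[:,0]-.69)<.1)]
    print("board z",np.median(s[:,2]))
    ys=np.arange(-.2,.36,.04)
    xs=[(np.percentile(s[abs(s[:,1]-y)<.01][:,0],[2,98])).round(3) for y in ys]
    xs=np.array(xs); print(xs.T); print(np.polyfit(ys,xs[:,0],1),np.polyfit(ys,xs[:,1],1))
    # interior of the large tub
    L=P[np.linalg.norm(P[:,:2]-[.675,.029],axis=1)<.022]; print("inside z",np.percentile(L[:,2],[5,25,50,75,95]).round(3),len(L))
E
python3 fit.py
```

```text
side large (array([0.6694, 0.032 ]), 279, 0.0017, 0.0788)
side med (array([ 0.4504, -0.0235]), 197, 0.0018, 0.1087)
side small (array([ 0.4882, -0.1832]), 129, 0.0018, 0.1346)
top large (array([0.667 , 0.0285]), 195, 0.0016, 0.0803)
top med (array([ 0.448, -0.026]), 131, 0.0013, 0.1107)
top small (array([ 0.4854, -0.1856]), 120, 0.0013, 0.1362)
board z 0.4189917253729646
[[0.67  0.668 0.666 0.667 0.664 0.662 0.66  0.658 0.656 0.653 0.651 0.649
  0.646 0.644 0.642]
 [0.685 0.712 0.757 0.754 0.752 0.749 0.748 0.745 0.743 0.741 0.738 0.736
  0.703 0.656 0.654]]
[-0.05116071  0.66115952] [-0.08553571  0.73170952]
inside z [0.032 0.036 0.418 0.419 0.421] 655
```

```bash
cat >> h.py <<'E'
L=np.radians(38)
def att(yaw,s=1):
    n=np.array([np.cos(yaw),np.sin(yaw),0]); z=np.sin(L)*n-np.cos(L)*np.array([0,0,1]); y=s*np.array([-n[1],n[0],0])
    return np.stack([np.cross(y,z),y,z],1)
def tcp(g,R,back): # pads sit `back` behind the nominal grasp point
    return np.array(g)+R[:,2]*(0.019+back)
def back(d): r=.076; return 0.5*(r-np.sqrt(r*r-d*d/4))
YS=0.051
E
python3 - <<'E'
from h import *
print(m.current_tcp_rot().round(2) if hasattr(m.current_tcp_rot(),'round') else m.current_tcp_rot(), m.current_force(), m.current_time())
for s in (1,-1):
  for k,g,yaws,d in (("med",(.4492,-.0248,.098),(YS,-.055,0),.069),("medapp",(.38,-.0248,.188),(YS,),.069),("L",(.6682,.0303,.13),(YS,),.069),("Lhi",(.6682,.0303,.2),(YS,),.069),("Lsm",(.6682,.0303,.29),(YS,),.053),("sm",(.4868,-.1844,.128),(YS,-.36),.053),("smhi",(.4868,-.1844,.3),(YS,-.36),.053)):
    for yaw in yaws:
      R=att(-yaw if False else yaw,s); q=m.inverse_kinematics(tcp(g,R,back(d)),R); print(s,k,yaw,None if q is None else np.round(q,2))
E
```

```text
[[ 0.9   0.44 -0.  ]
 [ 0.44 -0.9   0.  ]
 [-0.   -0.   -1.  ]] [ 0.19507027 -0.5267186   0.68531561] 0.8
1 med 0.051 [-0.26  0.38  2.4   2.52  0.33  1.92]
1 med -0.055 [-0.21  0.38  2.4   2.82  0.31  1.75]
1 med 0 [-0.24  0.38  2.4   2.66  0.32  1.84]
1 medapp 0.051 None
1 L 0.051 [-0.05  0.55  1.86  0.7   0.09 -2.35]
1 Lhi 0.051 [-0.05  0.44  1.82  0.27  0.23 -1.91]
1 Lsm 0.051 [-0.05  0.31  1.75  0.14  0.43 -1.78]
1 sm 0.051 [-0.64  0.38  2.19  1.51  0.4   2.64]
1 sm -0.36 [-0.49  0.36  2.23  2.51  0.13  2.1 ]
1 smhi 0.051 [-0.64  0.05  2.04  0.72  0.64 -2.76]
1 smhi -0.36 [-0.49  0.02  2.08  0.21  0.4  -1.86]
-1 med 0.051 [-0.26  0.38  2.4   2.52  0.33 -1.22]
-1 med -0.055 [-0.21  0.38  2.4   2.82  0.31 -1.39]
-1 med 0 [-0.24  0.38  2.4   2.66  0.32 -1.3 ]
-1 medapp 0.051 [-0.34 -0.03  2.49  1.37  0.24 -0.11]
-1 L 0.051 [-0.05  0.55  1.86  0.7   0.09  0.79]
-1 Lhi 0.051 [-0.05  0.44  1.82  0.27  0.23  1.23]
-1 Lsm 0.051 [-0.05  0.31  1.75  0.14  0.43  1.36]
-1 sm 0.051 [-0.64  0.38  2.19  1.51  0.4  -0.5 ]
-1 sm -0.36 [-0.49  0.36  2.23  2.51  0.13 -1.04]
-1 smhi 0.051 [-0.64  0.05  2.04  0.72  0.64  0.38]
-1 smhi -0.36 [-0.49  0.02  2.08  0.21  0.4   1.28]
```

```bash
sed -i 's/radians(38)/radians(41)/; s/^YS=.*/YAW=0.55/' h.py
python3 - <<'E'
from h import *
print([len(np.ravel(x)) for x in (m.current_qpos(),)])
for yaw in (.5,.65):
  R=att(yaw,-1); n=R[:,2]
  for k,g,d in (("medapp",np.array((.4492,-.0248,.098))-.07*n,.069),("med",(.4492,-.0248,.098),.069),("medup",(.4492,-.0248,.2),.069),("Lhi",(.6682,.0303,.2),.069),("L",(.6682,.0303,.13),.069),("Lout",np.array((.6682,.0303,.13))-.1*n,.069),("smapp",np.array((.4868,-.1844,.128))-.07*n,.053),("sm",(.4868,-.1844,.128),.053),("smhi",(.4868,-.1844,.3),.053),("Lsm",(.6682,.0303,.29),.053)):
      q=m.inverse_kinematics(tcp(g,R,back(d)),R); print(yaw,k,None if q is None else np.round(q,2))
E
```

```text
[6]
0.5 medapp [-0.58  0.23  2.39  1.38  0.63 -0.73]
0.5 med [-0.46  0.42  2.34  1.71  0.57 -0.99]
0.5 medup [-0.46  0.14  2.29  1.21  0.61 -0.38]
0.5 Lhi [-0.17  0.47  1.8   1.02  0.5   0.07]
0.5 L [-0.17  0.58  1.83  1.28  0.44 -0.23]
0.5 Lout [-0.26  0.37  1.93  1.08  0.54 -0.07]
0.5 smapp [-0.86  0.33  2.09  1.02  0.85 -0.54]
0.5 sm [-0.75  0.46  2.08  1.18  0.74 -0.65]
0.5 smhi [-0.75  0.15  1.95  0.85  0.98 -0.16]
0.5 Lsm [-0.18  0.34  1.73  0.77  0.63  0.36]
0.65 medapp [-0.62  0.26  2.33  1.23  0.73 -0.73]
0.65 med [-0.49  0.44  2.3   1.5   0.64 -0.93]
0.65 medup [-0.49  0.17  2.25  1.12  0.73 -0.45]
0.65 Lhi [-0.21  0.49  1.76  1.    0.63 -0.05]
0.65 L [-0.21  0.6   1.79  1.19  0.56 -0.27]
0.65 Lout [-0.3   0.41  1.87  1.03  0.67 -0.16]
0.65 smapp [-0.87  0.37  2.02  0.93  0.96 -0.59]
0.65 sm [-0.77  0.49  2.02  1.06  0.84 -0.67]
0.65 smhi [-0.77  0.2   1.9   0.82  1.09 -0.26]
0.65 Lsm [-0.21  0.37  1.69  0.81  0.75  0.19]
```

```bash
sed -i 's/^YAW=.*/R=att(0.5,-1); N=R[:,2]/' h.py
python3 - <<'E'
from h import *
g=np.array((.4492,-.0248,.110-.012)); T=tcp(g,R,back(.069))
m.set_gripper(1.0,30)
m.move_ptp(T-.12*N,R); print(m.current_time())
m.move_l(T,max_speed=.12)
print("f",np.round(m.current_force(),2))
p,W=cloud("side"); cv2.imwrite("pics/side1.png",p[100:300,200:520,::-1].repeat(2,0).repeat(2,1))
m.set_gripper(0.0,30); print(m.current_grip_width(),m.current_grip_force(),np.round(m.current_force(),2),m.current_time())
E
```

```text
2.7
f [-0.18  0.05  0.51]
0.7961663892384339 31.789620301235573 [-2.98  0.24  7.88] 4.2
```

View pics/side1.png

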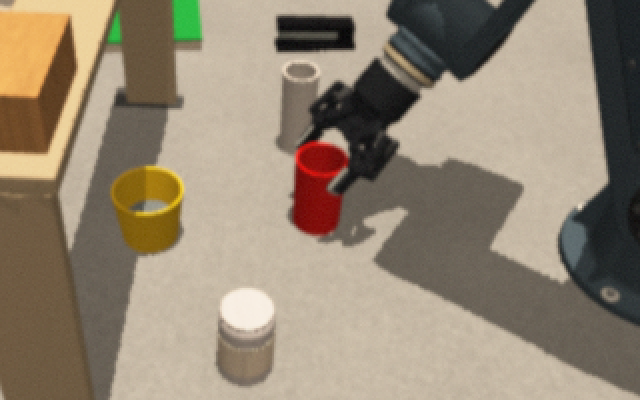

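The fingers straddle the red rim (crop ~(320,155)), and the grip width of 67.7 mm matches the tub. Now I'll lift it and measure how it hangs.

```bash
cat > s2.py <<'E'
from h import *
from fit import rim
p0=np.array(m.current_ee_pos())
m.move_l(p0+[0,0,.11],max_speed=.12)
p=np.array(m.current_ee_pos()); print("tcp",p.round(4),"f",np.round(m.current_force(),2),m.current_grip_width())
d=p-p0; c=np.array([.4492,-.0248])+d[:2]
for n in ("top","side"):
    pic,W=cloud(n); 
    try: print(n,rim(W,c,.110+d[2],.0325))
    except Exception as e: print(e)
    if n=="side": cv2.imwrite("pics/side2.png",pic[60:260,200:520,::-1].repeat(2,0).repeat(2,1))
    red=(pic[...,0]>110)&(pic[...,1]<50)&(pic[...,2]<60)&(np.linalg.norm(W[...,:2]-c,axis=-1)<.1)
    P=W[red]; print(n,"red z range",np.percentile(P[:,2],[1,99]).round(4))
    if n=="side":  # axis: midpoints of red surface per height slice, fit circle per slice
        for z in np.arange(.12,.22,.02):
            s=P[abs(P[:,2]-z)<.008]
            from scipy.optimize import least_squares
            r=.032+.0025*(z-d[2])/.11
            q=least_squares(lambda q:np.linalg.norm(s[:,:2]-q,axis=1)-r,c,loss='soft_l1',f_scale=.003).x; print(z,len(s),q.round(4))
E
python3 s2.py
```

```text
tcp [ 0.4625 -0.0175  0.1908] f [-0.09  0.41 -3.1 ] 0.7942061011955373
top (array([ 0.4489, -0.0263]), 197, 0.0056, 0.2199)
top red z range [0.1188 0.2232]
side (array([ 0.4495, -0.0231]), 309, 0.0066, 0.2186)
side red z range [0.1143 0.2217]
0.12 76 [ 0.4503 -0.0255]
0.13999999999999999 83 [ 0.4503 -0.0259]
0.15999999999999998 87 [ 0.4511 -0.0256]
0.17999999999999997 116 [ 0.451  -0.0247]
0.19999999999999996 143 [ 0.447  -0.0228]
```

View pics/side2.png

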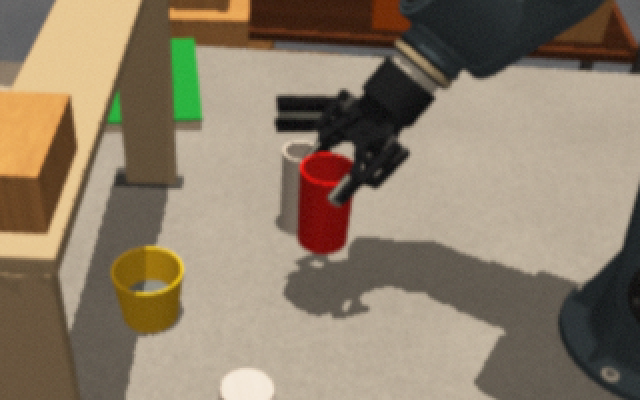

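The red tub hangs upright with its foot at 110 mm (crop (325,200)), and its offset in the hand hasn't changed. Next I'll carry it over and lower it with a force guard.

```bash
cat >> h.py <<'E'
def lower(zmin,f0,step=.001,fstop=4.0,lat=6.0):
    """guarded descent of the TCP; returns final z"""
    while True:
        p=np.array(m.current_ee_pos()); f=np.array(m.current_force())-f0
        if f[2]>fstop or np.hypot(f[0],f[1])>lat or p[2]<=zmin:
            print("stop z",p[2].round(4),"df",f.round(2)); return p[2]
        m.move_l(TG(p,step),max_speed=.02)
_xy=[None]
def TG(p,step):
    if _xy[0] is None: _xy[0]=p.copy()
    _xy[0]=np.array([_xy[0][0],_xy[0][1],_xy[0][2]-step]); return _xy[0]
E
cat > s3.py <<'E'
from h import *
p=np.array(m.current_ee_pos()); foot=p[2]-.0808
q=p+[.219,.055,0]; m.move_l(q,max_speed=.15)
p=np.array(m.current_ee_pos()); print(p.round(4), m.current_time())
m.move_l([q[0],q[1],.0808+.042],max_speed=.06); m.dwell(.1)
f0=np.array(m.current_force()); print("f0",f0.round(2))
z=lower(.0808+.009,f0); print("foot",z-.0808,m.current_time())
E
python3 s3.py
```

```text
[0.6811 0.0374 0.1906] 7.025
f0 [ 0.43 -0.56 -1.34]
stop z 0.1138 df [-2.49  0.93  5.95]
foot 0.03301851832750928 10.9083
```

Contact at foot height ~33 mm agrees with the ~34 mm bottom seen in the depth image. I'll release it, back off along the tool axis and check.

```bash
cat > s4.py <<'E'
from h import *
from fit import rim
m.set_gripper(1.0); p=np.array(m.current_ee_pos()); print(np.round(m.current_force(),2))
m.move_l(p-.12*N,max_speed=.12)
for n in ("top","side"):
    pic,W=cloud(n)
    for k,h,r in (("large",.08,.045),("med",.143,.0325)):
        try: print(n,k,rim(W,(.668,.030),h,r))
        except Exception as e: print(n,k,e)
    if n=="side": cv2.imwrite("pics/side3.png",pic[100:300,200:520,::-1].repeat(2,0).repeat(2,1))
print(m.current_time())
E
python3 s4.py
```

```text
[-0.71 -0.4  -0.31]
top large (array([0.6672, 0.0287]), 189, 0.0089, 0.0805)
top med (array([0.6668, 0.0289]), 158, 0.0014, 0.143)
side large (array([0.6714, 0.0245]), 285, 0.0062, 0.0794)
side med (array([0.669 , 0.0319]), 208, 0.0017, 0.1413)
12.4833
```

View pics/side3.png

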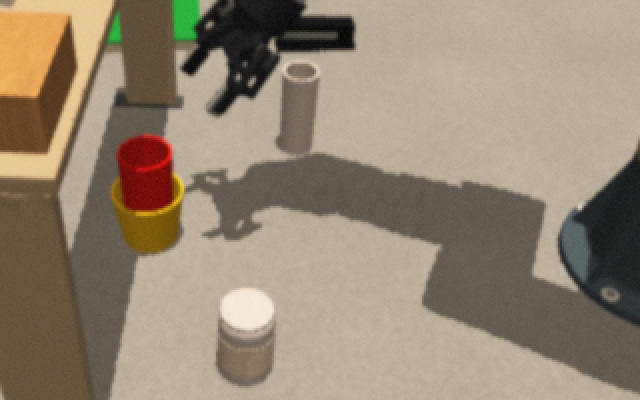

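Red is nested upright: its rim is at ~0.143 and centred on the large tub (crop (145,170)), and nothing else has moved. Now the white tub.

```bash
cat > s5.py <<'E'
from h import *
from fit import rim
g=np.array((.4868,-.1844,.136-.008)); T=tcp(g,R,back(.053))
p=np.array(m.current_ee_pos()); m.move_l([p[0]-.05,p[1]-.05,.25],max_speed=.15)
m.move_ptp(T-.15*N,R); m.move_l(T,max_speed=.12)
print("f",np.round(m.current_force(),2))
m.set_gripper(0.0,25); print(m.current_grip_width()*85,m.current_grip_force(),np.round(m.current_force(),2),m.current_time())
p0=np.array(m.current_ee_pos()); m.move_l(p0+[0,0,.17],max_speed=.14)
p=np.array(m.current_ee_pos()); d=p-p0; print("p0",p0.round(4),"p",p.round(4),m.current_time())
for n,c in (("top",(.4854,-.1856)),("side",(.4882,-.1832))):
    pic,W=cloud(n)
    try: print(n,rim(W,np.array(c)+d[:2],.136+d[2],.0245))
    except Exception as e: print(e)
    if n=="side": cv2.imwrite("pics/side4.png",pic[0:200,200:520,::-1].repeat(2,0).repeat(2,1))
E
python3 s5.py
```

```text
f [-0.1  -0.06  0.3 ]
51.00880886248674 25.917117081116885 [-0.89  0.31  5.73] 15.9333
p0 [ 0.4993 -0.1778  0.1123] p [ 0.499  -0.1776  0.2814] 17.3
top (array([ 0.4861, -0.185 ]), 274, 0.0062, 0.3055)
side (array([ 0.4866, -0.182 ]), 225, 0.007, 0.3049)
```

View pics/side4.png

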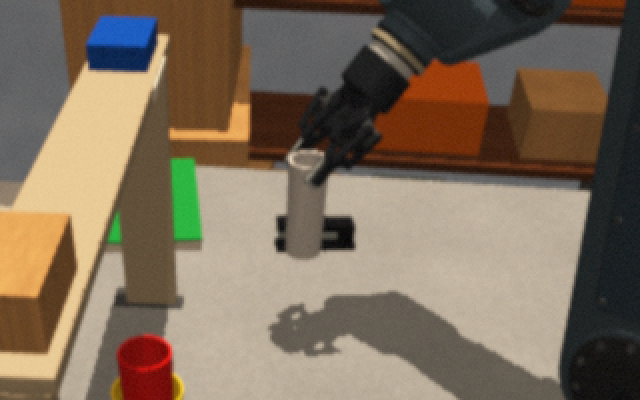

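White hangs upright, held at the rim (crop (305,205)). I'll carry it over and lower it under guard. The seat is expected at a foot height of ~45 mm.

```bash
cat > s6.py <<'E'
from h import *
p=np.array(m.current_ee_pos()); z0=.1123
q=np.array([.4993+.181,-.1778+.2148,p[2]]); m.move_l(q,max_speed=.15); m.dwell(.1)
print(np.array(m.current_ee_pos()).round(4),m.current_time())
f0=np.mean([m.current_force() for _ in range(5)],0); print(f0.round(2))
z=lower(z0+.054,f0,step=.008,fstop=3.5,lat=5)
if z<z0+.056:
    z=lower(z0+.036,f0,fstop=3.5,lat=6)
print("foot",(z-z0).round(4),m.current_time())
E
python3 s6.py
```

```text
[0.6802 0.0366 0.2816] 19.525
[-0.02 -0.61 -1.9 ]
stop z 0.1616 df [0.49 0.48 0.72]
stop z 0.1569 df [-0.47  1.14  3.77]
foot 0.0446 29.025
```

Seated at 44.6 mm, against the expected 45. I'll release, retreat and check.

```bash
cat > s7.py <<'E'
from h import *
from fit import rim
m.set_gripper(1.0); p=np.array(m.current_ee_pos()); print(np.round(m.current_force(),2))
m.move_l(p-.15*N,max_speed=.12); m.dwell(.3)
for n in ("top","side"):
    pic,W=cloud(n)
    for k,h,r in (("large",.08,.045),("med",.143,.0325),("small",.181,.0245)):
        try: print(n,k,rim(W,(.668,.030),h,r))
        except Exception as e: print(n,k,e)
    for o in ("tin","snack_box","stapler"): print(o,[np.round(r["at"],3).tolist() for r in m.look_for(n,o)[:1]])
    if n=="side": cv2.imwrite("pics/side5.png",pic[100:300,200:520,::-1].repeat(2,0).repeat(2,1))
print(m.current_time())
E
python3 s7.py
```

```text
[-0.25 -1.02 -0.2 ]
top large (array([0.6679, 0.0288]), 172, 0.0104, 0.0808)
top med (array([0.6667, 0.0287]), 160, 0.0057, 0.1431)
top small (array([0.6661, 0.028 ]), 132, 0.0013, 0.1814)
tin [[0.515, 0.22, 0.103]]
snack_box [[0.426, 0.426, 0.116]]
stapler [[0.469, -0.464, 0.053]]
side large (array([0.6712, 0.0247]), 286, 0.0063, 0.0795)
side med (array([0.6694, 0.0286]), 231, 0.0049, 0.1426)
side small (array([0.6684, 0.031 ]), 173, 0.0014, 0.179)
tin [[0.515, 0.251, 0.085]]
snack_box [[0.426, 0.475, 0.123]]
stapler [[0.467, -0.461, 0.038]]
31.5667
```

View pics/side5.png

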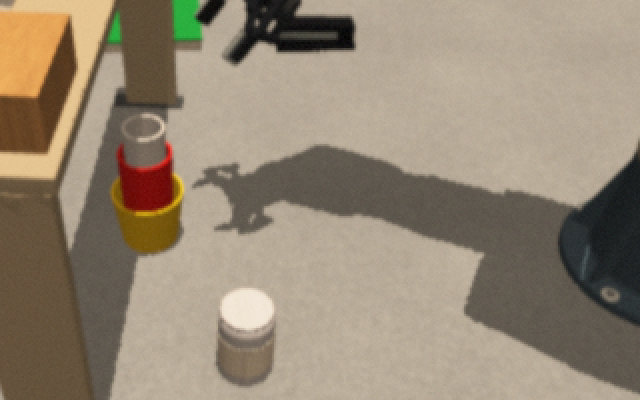

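All three are nested upright (crop (145,180)), with rims at 80, 143 and 181 mm as they should be. The bystanders haven't moved and the hand is clear.

```bash
python3 -c "
from bench import manip as m
print(m.sign_off())"
```

```text
the job is handed in; nothing more can be done
None
```

The red tub is nested in the yellow one and the white tub in the red one, both fully home and upright; the large tub and bystanders did not visibly move, and I handed the job in at about 32 s of the 72 s limit.

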